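# Rack the cupboard parts in the stacking frame

### The arm

A 7-joint arm with a two-finger parallel gripper is mounted at the origin on the work surface. World frame = base frame: x ahead of the robot, y to its left, z up, the work surface at z = 0. Lengths are in m, angles in degrees, forces in N, time in s.
With the tool pointing down it reaches from about 0.425 to 0.875 m from the base axis. Payload 4.7 kg.
Tool frame: the origin (TCP) lies on the centre line of the jaws, within the pads' length; the fingertips stand 14 mm ahead of it and the grasp point (between the pads) lies 5 mm behind it; z points along the fingers, y is the line along which they close (so a half turn about z gives the same grasp; the last joint's range is limited). The gripper opens to 87 mm and grips with 3 to 60 N. Pads are 19 mm wide; open, the fingers measure 117 mm over their backs; the gripper's body (75 mm by 190 mm) begins 51 mm behind the grasp point.
Start: joints at [-72.817, 18.392, -4.016, 83.108, 1.295, 78.541, -3.26], TCP at [0.183, 0.624, 0.237] pointing down, gripper open.
Joint ranges: [-163.93, 163.93], [-17.29, 119.83], [-79.2, 71.16], [3.27, 140.29], [-89.18, 269.18], [5.43, 117.66], [-154.24, 154.24]. Speed limits (degrees/s): [147.25, 147.25, 180, 180, 180, 180, 180].

### API

Orientations are given as [roll, pitch, yaw] about the fixed x, y, z axes, in that order (R = Rz(yaw) Ry(pitch) Rx(roll)).
In Python, from cell import env gives the robot as it stands.
- The arm moves only by the tool jog_arm, never from a script. Its argument "motion" is a list that holds one entry, the list of rows, each a list of 7 numbers: the shift along the tool's x, y, z in units of 0.1 m (1.0 is 0.1 m), then the turn, a rotation vector about the tool's x, y, z in units of 180 degrees (1.0 is 180 degrees), then the closure, from 0 (fully open) to 1 (shut). A call has 1 to 5 rows; each row is the pose to reach, as a shift and turn from the pose commanded when the call began, along the tool's axes at that moment, turning the shorter way round; what a row does not reach only later rows make up. A row lasts 1/10 s, in which the tool goes at most 50 mm and 8.59 degrees, less where a joint would pass 70% of its speed; a pose out of reach is approached as far as the arm can. A call with a number of a shift or a turn outside -1 to 1 is refused whole. A call with a gripper value outside its range is refused whole. The fingers move at their own pace and stop on an object; "grip_force" is the grip in N (left out, the last holds). Time passes only in rows, so rows that repeat a pose let the fingers close. It gives the time, the measured TCP pose, the force, the opening and the grip force at its end, in the units of the state.
- env.get_obs(): the state, without advancing time (a new reading comes with each control period).
- env.read_camera(name): name is "scene" or "side" or "wrist"; returns (picture, depth): 420x560x3 uint8, red, green, blue; 420x560 float32, m along the optical axis (not along the pixel's ray), 0 where there is no reading.
- env.camera_info(name): a dict with "camera_matrix" (3x3 intrinsics, pixels), "origin" and "orientation" of the camera in the world; the wrist camera has in their place "mount" (4x4, takes a point from camera to tool coordinates, whose origin is the TCP and whose axes are the flange's). Camera axes: x right, y down, z forward; pixel columns grow to the right and rows downward; lengths in m; the calibration is good to about 2 mm. A picture is of the moment at which its call begins: read the wrist's pose just before it. camera_info takes no time and is no camera call.
- env.sign_off(): hands the job in; it is judged then, once.
The state is a dict: "time_s": time; "qpos": joint angles; "joint_velocities": joint speeds; "effort": joint torques, N m; "tool_pos": TCP position; "tool_rot": TCP orientation; "force": force on the tool from outside, world axes, zero at the start; "wrist_torque": the same for the moment, N m; "grip_width": finger opening in m; "grasp_force": force on a finger pad.
Only numpy, scipy, OpenCV 4.12 (cv2) and the standard library are available. Lean on these libraries where they do the work, as an engineer would, in place of code of your own. Each camera call takes 0.05 s, during which the arm holds its last target. There are 200 camera calls.

### The job

Rack the finished cupboard parts: first lay the long narrow rail centred and lengthwise on the fixed rack base, then set the stacking frame over it with its four corner posts fully home in the base's sockets. After that lay the broad shelf board flat, centred and lengthwise on the frame, and last the drawer front on the shelf board, lined up with it, centred, knob upwards. Leave the tin, the screwdriver and the sanding block where they are, and let go of everything.

Things in the scene. Friction and masses are not known exactly. Their poses are not given: they have to be found in the camera images.
- rack_base: Rack base, fixed to the bench: open rectangle of pale wood, 190 (x) x 150 (y) x 30 mm high, middle opening 130 x 90 mm, a square socket 20 x 20 mm, 20 mm deep, in the top of each corner, centred at (+-80, +-60) mm; socket floors 10 mm above the origin. Origin at the centre of its underside, at bench height z = 0; x along its length, z up. Same after a half turn.
- stack_frame: Loose pale wood frame, 0.35 kg, on 4 steel posts. Rails: rectangle 190 (x) x 150 (y), 16 thick, tops 64 mm above origin, 22 wide. Posts: 14 mm round, foot tapered to 8 mm, at (+-80, +-60), reaching 48 mm below the rails. Carrying bar 16 wide, 16 thick, lengthwise (x) in the middle, flush with the rails, 45 mm free each side. Origin: centre, level with the post feet; z up. Same after a half turn.
- rail: Rail: the long narrow plain board of dark stained wood, 175 (x) x 40 (y) x 14 mm thick, lying flat, about 90 g. Origin at the centre of its underside, x along its length, z up.
- shelf_board: Shelf board: the broad plain board of dark stained wood, 160 (x) x 62 (y) x 14 mm thick, lying flat, about 100 g. Origin at the centre of its underside, x along its length, z up.
- drawer_front: Drawer front: short board of dark stained wood, 110 (x) x 60 (y) x 14 mm thick, lying flat with a round knob, 26 mm in diameter, 24 mm high, on the middle of its top; about 90 g. Origin at the centre of its underside, x along its length, z up out of the knob.
- stain_tin: Bystander: round tin of wood stain, 86 mm in diameter, 100 mm high, origin at the centre of its underside. Leave alone.
- screwdriver: Bystander: screwdriver with a blue handle, lying flat along its x axis, about 200 mm long. Leave alone.
- sanding_block: Bystander: cork sanding block 100 x 60 x 32 mm, origin at the centre of its underside. Leave alone.
Things that resemble listed ones, but are neither listed nor needed, are in the scene too. Leave any orange, pink or turquoise look-alike of the drawer_front alone.

How it is judged (in metres and radians):
On the way, in this order (a step that is already met when the one before it is completed fails the run):
1. the rail lies centred and lengthwise on the rack base (horizontal distance between rail and rack_base below 0.015 m and z of rail in the frame of rack_base between 0.026 and 0.034 m and angle between the x axis of rail and the x axis of rack_base, either way round below 0.2 rad and angle between rail's own z axis and vertical below 0.08 rad), for 0.2 s.
2. the stacking frame's posts are home in the base's sockets, over the rail (all of step 1 and horizontal distance between stack_frame and rack_base below 0.008 m and z of stack_frame in the frame of rack_base between 0.006 and 0.014 m and angle between the x axis of stack_frame and the x axis of rack_base, either way round below 0.08 rad and angle between stack_frame's own z axis and vertical below 0.08 rad), for 0.2 s.
3. the shelf board lies centred and lengthwise on the frame (all of step 2 and horizontal distance between shelf_board and stack_frame below 0.015 m and z of shelf_board in the frame of stack_frame between 0.06 and 0.068 m and angle between the x axis of shelf_board and the x axis of stack_frame, either way round below 0.2 rad and angle between shelf_board's own z axis and vertical below 0.08 rad), for 0.2 s.
4. the drawer front lies on the shelf board, lined up, knob upwards (all of step 3 and horizontal distance between drawer_front and shelf_board below 0.015 m and z of drawer_front in the frame of shelf_board between 0.01 and 0.018 m and angle between the x axis of drawer_front and the x axis of shelf_board, either way round below 0.2 rad and angle between drawer_front's own z axis and vertical below 0.08 rad), for 0.2 s.
At the end, for the whole second after the job is handed in: Rail flat on the base, posts standing on the socket floors (height within 4 mm), shelf board flat on the frame, drawer front knob up on the shelf board; boards within 15 mm of the centre and 0.2 rad of the length of what is below; all released, at rest (all of step 4 and linear speed of each of rail, stack_frame, shelf_board, drawer_front below 0.02 m/s); the robot touches nothing.
It fails at once if the tin is moved by more than 30 mm (distance of stain_tin from where it was at the start of the episode above 0.03 m).
It fails at once if the screwdriver is moved by more than 30 mm (distance of screwdriver from where it was at the start of the episode above 0.03 m).
It fails at once if the sanding block is moved by more than 30 mm (distance of sanding_block from where it was at the start of the episode above 0.03 m).
It also fails if it takes over 122 s, if anything falls off the work surface, if the arm or the gripper's body presses on something with over 40 N, if the wrist force passes 120 N, or if a joint passes its speed limit or range.

## Working session

There is one attempt and no reset: what is moved stays moved. The work goes in short steps, Python scripts to look and compute and a tool call to move; the robot and the scene stay as the last step left them, time stands still between calls to the robot, and variables do not carry over. Pictures are saved under pics/ and viewed, at most 14 in all, crops included, and the job is handed in when it is done.

Besides the shell and the picture viewer there is one more tool, called after ">>>" as name(argument=value, ...), one argument or row to a line, values as JSON. jog_arm: Moves the arm, as the interface text tells. Shifts and turns lie within -1 to 1; 1 stands for 0.1 m of shift or 180 degrees of turn. Its arguments: {"type":"object","properties":{"motion":{"type":"array","items":{"type":"array","items":{"type":"array","items":{"type":"number"}}}},"grip_force":{"type":"number"}},"required":["motion"]}

```bash
mkdir -p pics; ls
cat > h.py <<'E'
import numpy as np, cv2
from scipy.spatial.transform import Rotation as R
from cell import env
def info(n):
    c=env.camera_info(n); return c
def grab(n,tag):
    o=env.get_obs(); p,d=env.read_camera(n)
    cv2.imwrite(f'pics/{tag}.png',p[:,:,::-1]); np.savez(f'pics/{tag}.npz',p=p,d=d,tp=o['tool_pos'],tr=o['tool_rot'],n=n)
def T(tag):
    z=np.load(f'pics/{tag}.npz'); n=str(z['n']); c=env.camera_info(n)
    M=np.eye(4)
    if n=='wrist':
        M[:3,:3]=R.from_euler('xyz',z['tr'],degrees=True).as_matrix(); M[:3,3]=z['tp']; M=M@np.array(c['mount'])
    else:
        o=np.array(c['orientation']); M[:3,:3]=o if o.shape==(3,3) else R.from_euler('xyz',o,degrees=True).as_matrix(); M[:3,3]=c['origin']
    return z,np.array(c['camera_matrix']),M
def cloud(tag):
    z,K,M=T(tag); d=z['d']; v,u=np.mgrid[:d.shape[0],:d.shape[1]]
    P=np.stack([(u-K[0,2])/K[0,0]*d,(v-K[1,2])/K[1,1]*d,d],-1)
    W=P@M[:3,:3].T+M[:3,3]; W[d==0]=np.nan
    return W,z['p']
E
python3 - <<'E'
from h import *
for n in('scene','side','wrist'):
    print(n,env.camera_info(n)); grab(n,n+'0')
print(env.get_obs())
E
```

```text
pics
scene {'camera_matrix': array([[394.19536167,   0.        , 276.02049927],
       [  0.        , 394.19536167, 204.24526218],
       [  0.        ,   0.        ,   1.        ]]), 'origin': array([ 1.03793366, -0.29479074,  0.76271579]), 'orientation': array([-1.42776728e+02,  1.29664246e-01,  5.90336183e+01])}
side {'camera_matrix': array([[523.60330844,   0.        , 278.03367539],
       [  0.        , 523.60330844, 216.75045867],
       [  0.        ,   0.        ,   1.        ]]), 'origin': array([ 0.03843902, -0.69035393,  0.71272532]), 'orientation': array([-128.12484167,    0.86039549,  -38.03831452])}
wrist {'camera_matrix': array([[362.23945219,   0.        , 280.46335234],
       [  0.        , 362.23945219, 209.04471253],
       [  0.        ,   0.        ,   1.        ]]), 'mount': array([[-9.57422497e-04, -9.59854277e-01, -2.80497504e-01,
         7.63201713e-02],
       [ 9.99998769e-01, -5.70337729e-04, -1.46161803e-03,
         1.12696147e-03],
       [ 1.24296201e-03, -2.80498558e-01,  9.59853642e-01,
        -1.47375558e-01],
       [ 0.00000000e+00,  0.00000000e+00,  0.00000000e+00,
         1.00000000e+00]])}
{'time_s': 0.15, 'qpos': array([-72.81717752,  18.42968518,  -4.01665616,  83.15926888,
         1.2966043 ,  78.54089459,  -3.25983641]), 'joint_velocities': array([ 0.01000561, -0.25119284, -0.00253695, -0.20147642,  0.12534166,
       -0.01858307, -0.03080499]), 'effort': array([-2.78111029e-04, -4.91792786e+01, -4.04648334e-01, -3.12877715e+01,
       -6.39844243e-02,  4.04050096e-02,  1.23486961e-04]), 'tool_pos': array([0.18317829, 0.62323699, 0.23570488]), 'tool_rot': array([-1.79915463e+02,  6.29728815e-03,  1.63628136e+02]), 'force': array([-0.03325907, -0.26624062,  0.8273246 ]), 'wrist_torque': array([0.03579271, 0.01154543, 0.04265017]), 'grasp_force': 0.0, 'grip_width': 0.08712454222949066}
```

View pics/scene0.png

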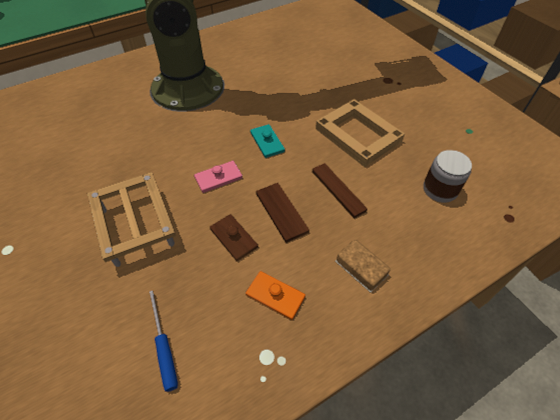

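View pics/side0.png

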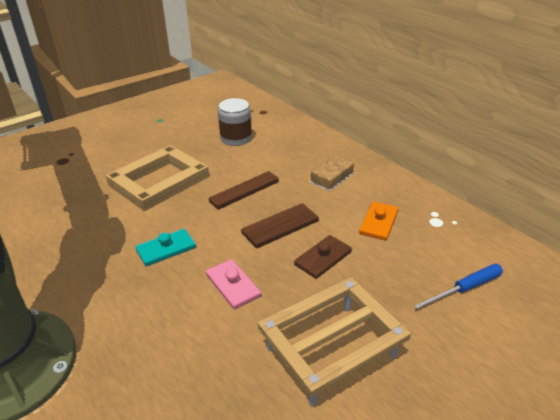

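The scene shows the base at (360,130), rail (339,190), shelf (282,211), drawer front (234,236) and frame (130,215). The look-alikes are pink, turquoise and orange, with the tin, sanding block and screwdriver nearby.

```bash
cat >> h.py <<'E'
def rect(tag,roi,zlo,zhi,dark=None):
    W,p=cloud(tag); x0,y0,x1,y1=roi; m=np.zeros(W.shape[:2],bool); m[y0:y1,x0:x1]=1
    m&=(W[...,2]>zlo)&(W[...,2]<zhi); P=W[m]
    (c,s,a)=cv2.minAreaRect((P[:,:2]*1000).astype(np.float32))
    if s[0]<s[1]: s=s[::-1]; a+=90
    a=(a+90)%180-90
    return np.round(c,1),np.round(s,1),round(a,2),len(P),round(float(np.median(P[:,2])),4)
E
python3 - <<'E'
from h import *
S={'base':((310,95,410,165),.024,.036),'rail':((308,160,370,220),.009,.019),'shelf':((253,180,312,243),.009,.019),
'drawer':((205,212,262,262),.009,.019),'knob':((205,212,262,262),.03,.045),'frame':((80,168,185,265),.055,.075)}
D={'base':((100,140,215,210),.024,.036),'rail':((205,168,285,210),.009,.019),'shelf':((236,200,325,248),.009,.019),
'drawer':((290,232,357,278),.009,.019),'knob':((290,232,357,278),.03,.045),'frame':((250,275,415,395),.055,.075)}
for k in S: print(k,rect('scene0',*S[k]),rect('side0',*D[k]))
for k,r in {'tin':(420,145,475,205),'sand':(335,235,392,290)}.items(): print(k,rect('scene0',r,.02,.12))
E
```

```text
base (array([450.8, 323.5]), array([193.3, 154.2]), 7.98, 1696, 0.0302) (array([451.9, 322.1]), array([194.2, 158.9]), 8.2, 2089, 0.0327)
rail (array([585.7, 205.6]), array([175.3, 144.5]), 0.45, 975, 0.0142) (array([584. , 196.4]), array([177.6, 133.4]), 0.82, 886, 0.0164)
shelf (array([567.6, -33.5]), array([161.2, 128.6]), -3.97, 1478, 0.0143) (array([566.3,   3.5]), array([202.2, 156.2]), -44.23, 1522, 0.0163)
drawer (array([ 575.4, -131. ]), array([110.7,  60.2]), 7.09, 1013, 0.0142) (array([ 574.4, -133.9]), array([114.1,  61.7]), 7.23, 1096, 0.0161)
knob (array([ 576.8, -131.5]), array([24.9, 22. ]), 77.6, 99, 0.0367) (array([ 574.4, -134.2]), array([26.5, 23.5]), 51.82, 117, 0.0386)
frame (array([ 432.6, -309.8]), array([194. , 150.1]), -5.88, 2905, 0.0639) (array([ 433. , -311.9]), array([192.7, 152.1]), -5.85, 6235, 0.0658)
tin (array([712.6, 372.5]), array([84.4, 82.5]), -35.47, 1665, 0.0893)
sand (array([784.3,  69.9]), array([100.6,  61.8]), 11.33, 1289, 0.032)
```

```bash
cat >> h.py <<'E'
def blob(tag,seed,zlo,zhi):
    W,p=cloud(tag); m=((W[...,2]>zlo)&(W[...,2]<zhi)).astype(np.uint8)
    n,l=cv2.connectedComponents(m); P=W[l==l[seed[1],seed[0]]]
    c,s,a=cv2.minAreaRect((P[:,:2]*1000).astype(np.float32))
    if s[0]<s[1]: s=s[::-1]; a+=90
    return np.round(c,1),np.round(s,1),round((a+90)%180-90,2),len(P),round(float(np.median(P[:,2])),4)
E
python3 - <<'E'
from h import *
for k,a,b in(('rail',(339,188),(245,189)),('shelf',(282,208),(280,224))): print(k,blob('scene0',a,.010,.02),blob('side0',b,.011,.021))
print(blob('scene0',(372,253),.025,.045))
E
```

```text
rail (array([586.1, 154.6]), array([175.3,  42.5]), 0.64, 938, 0.0142) (array([585. , 152.5]), array([177.1,  46. ]), 0.54, 853, 0.0166)
shelf (array([ 5.7e+02, -4.0e-01]), array([161. ,  63.1]), -4.3, 1456, 0.0143) (array([569.7,  -2.5]), array([163. ,  67.4]), -3.65, 1496, 0.0165)
(array([784.2,  70.3]), array([100.5,  60.9]), 11.33, 1223, 0.0322)
```

>>> jog_arm(
  motion=[
    [[-1,-0.65,0,0,0,-0.0943,0],[-1,-0.65,0,0,0,-0.0943,0],[-1,-0.65,0,0,0,-0.0943,0]],
  ],
  grip_force=25,
)

```text
time_s: 0.45
tool_pos: [0.2657, 0.5288, 0.2363]
tool_rot: [-179.8, 0.1, -179.6]
force: [0.2, 0.3, -0.2]
grip_width: 0.0865
grasp_force: 0.0
```

>>> jog_arm(
  motion=[
    [[-0.8,-0.957,0,0,0,0,0],[-0.8,-0.957,0,0,0,0,0],[-0.8,-0.957,0,0,0,0,0]],
  ],
)

```text
time_s: 0.75
tool_pos: [0.3457, 0.4338, 0.2365]
tool_rot: [-179.9, 0.1, -179.7]
force: [0.2, -0.1, 0.8]
grip_width: 0.087
grasp_force: 0.0
```

>>> jog_arm(
  motion=[
    [[-0.8,-0.957,0,0,0,0,0],[-0.8,-0.957,0,0,0,0,0],[-0.8,-0.957,0,0,0,0,0]],
  ],
)

```text
time_s: 1.05
tool_pos: [0.4262, 0.3386, 0.2366]
tool_rot: [-179.9, 0.1, -179.7]
force: [0.5, 0.6, 0.5]
grip_width: 0.0871
grasp_force: 0.0
```

>>> jog_arm(
  motion=[
    [[-0.8,-0.957,0.2,0,0,0,0],[-0.8,-0.957,0.2,0,0,0,0],[-0.8,-0.957,0.2,0,0,0,0]],
  ],
)

```text
time_s: 1.35
tool_pos: [0.5063, 0.2435, 0.2159]
tool_rot: [-179.9, 0.0, -179.7]
force: [-0.2, -0.2, 0.5]
grip_width: 0.0867
grasp_force: 0.0
```

>>> jog_arm(
  motion=[
    [[-0.8,-0.957,0.2,0,0,0,0],[-0.8,-0.957,0.2,0,0,0,0],[-0.8,-0.957,0.2,0,0,0,0],[-0.8,-0.957,0.2,0,0,0,0]],
  ],
)

```text
time_s: 1.75
tool_pos: [0.5868, 0.1478, 0.1954]
tool_rot: [-179.8, -0.0, -179.9]
force: [0.2, 0.8, 0.3]
grip_width: 0.087
grasp_force: 0.0
```

Run:
```python
from h import *
grab('wrist','w1'); o=env.get_obs(); print(o['tool_pos'],o['tool_rot'])
W,p=cloud('w1')
ok=(W[...,2]>.009)&(W[...,2]<.02)&(abs(W[...,1]-.153)<.04)
v,u=np.argwhere(ok).mean(0).astype(int); print(u,v,blob('w1',(u,v),.009,.02))
```

```text
[0.58546515 0.15104707 0.19569678] [-1.79926318e+02 -6.59307565e-02 -1.79662978e+02]
287 178 (array([585.9, 154.4]), array([174.7,  40. ]), 0.47, 7869, 0.0134)
```

View pics/w1.png

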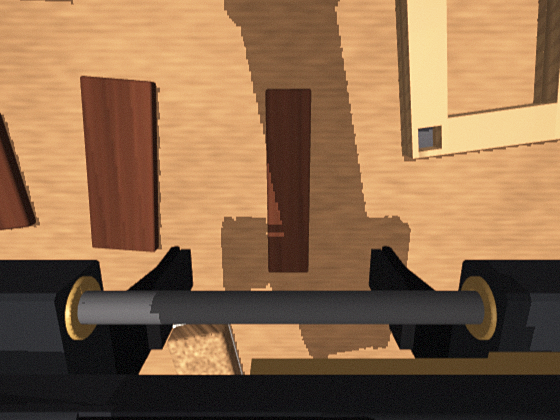

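The wrist view shows the rail from (288,90) to (288,272), and the depth fit gives 175×40 mm at (0.586, 0.154).

>>> jog_arm(
  motion=[
    [[0,0.03,0.5,0,0,0,0],[0,0.03,0.9,0,0,0,0],[0,0.03,1,0,0,0,0],[0,0.03,1,0,0,0,0]],
  ],
)

```text
time_s: 2.2
tool_pos: [0.5831, 0.1577, 0.0953]
tool_rot: [-180.0, -0.2, -179.3]
force: [0.2, 0.3, 0.5]
grip_width: 0.0869
grasp_force: 0.0
```

Run:
```python
from h import *
o=env.get_obs(); print(o['tool_pos'],o['tool_rot'],o['qpos'])
```

```text
[0.58313296 0.15767915 0.09525564] [-179.96324019   -0.20221517 -179.2951055 ] [-31.79392633  19.37477678  16.96648589  99.68157233  -6.30924403
  62.07787212  77.95130978]
```

>>> jog_arm(
  motion=[
    [[0,0,0.4,0,0,0,0],[0,0,0.65,0,0,0,0],[0,0,0.775,0,0,0,0],[0,0,0.775,0,0,0,0],[0,0,0.775,0,0,0,0]],
  ],
)

```text
time_s: 2.7
tool_pos: [0.5864, 0.1573, 0.0212]
tool_rot: [179.9, 0.2, -179.4]
force: [0.2, 0.1, 0.8]
grip_width: 0.0871
grasp_force: 0.0
```

>>> jog_arm(
  motion=[
    [[0,0,0,0,0,0,1],[0,0,0,0,0,0,1],[0,0,0,0,0,0,1],[0,0,0,0,0,0,1],[0,0,0,0,0,0,1]],
  ],
)

```text
time_s: 3.2
tool_pos: [0.5849, 0.1567, 0.0192]
tool_rot: [180.0, 0.0, -179.4]
force: [0.6, -0.1, -0.1]
grip_width: 0.0548
grasp_force: 0.0
```

>>> jog_arm(
  motion=[
    [[0,0,0,0,0,0,1],[0,0,0,0,0,0,1],[0,0,0,0,0,0,1],[0,0,0,0,0,0,1],[0,0,0,0,0,0,1]],
  ],
)

```text
time_s: 3.7
tool_pos: [0.5849, 0.1565, 0.019]
tool_rot: [-180.0, -0.0, -179.4]
force: [0.3, -0.6, 1.2]
grip_width: 0.04
grasp_force: 25.0
```

>>> jog_arm(
  motion=[
    [[0,0,-0.3,0,0,0,1],[0,0,-0.7,0,0,0,1],[0,0,-1,0,0,0,1]],
  ],
)

```text
time_s: 4.0
tool_pos: [0.5852, 0.1569, 0.1208]
tool_rot: [180.0, 0.1, -179.4]
force: [1.3, 0.2, -1.2]
grip_width: 0.0397
grasp_force: 25.0
```

>>> jog_arm(
  motion=[
    [[0.2,0.25,0,0,0,0,1],[0.45,0.55,0,0,0,0,1],[0.667,0.839,0,0,0,0,1],[0.667,0.839,0,0,0,0,1]],
  ],
)

```text
time_s: 4.4
tool_pos: [0.513, 0.2462, 0.1188]
tool_rot: [179.8, -0.2, -178.9]
force: [-0.5, 0.7, -0.6]
grip_width: 0.0398
grasp_force: 25.0
```

>>> jog_arm(
  motion=[
    [[0.2,0.25,0,0,0,-0.02,1],[0.45,0.55,0,0,0,-0.0417,1],[0.667,0.839,0,0,0,-0.0417,1],[0.667,0.839,0,0,0,-0.0417,1],[0.667,0.839,0,0,0,-0.0417,1]],
  ],
)

```text
time_s: 4.9
tool_pos: [0.4492, 0.3236, 0.1189]
tool_rot: [-180.0, -0.0, -171.8]
force: [1.1, -1.3, -0.3]
grip_width: 0.0398
grasp_force: 25.0
```

Run:
```python
from h import *
grab('scene','s2'); grab('wrist','w2'); o=env.get_obs(); print(o['tool_pos'],o['tool_rot'],o['qpos'],o['grip_width'])
```

```text
[0.45067472 0.32171436 0.11895338] [-1.79952228e+02  1.97399382e-02 -1.71996276e+02] [-46.87078268  11.80305512   9.5787271  105.52278004  -2.13443483
  62.85668361  61.4871058 ] 0.03951304670864221
```

View pics/w2.png

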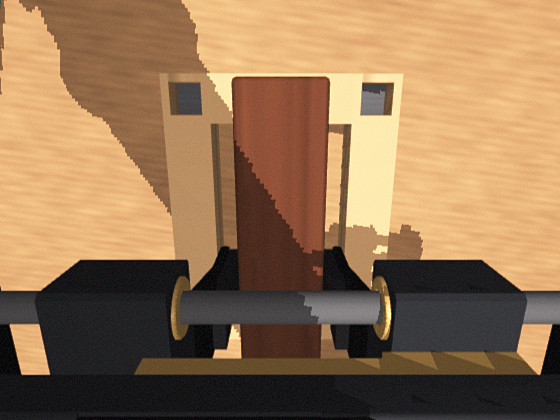

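The rail is held centred and parallel over the base, with sockets visible at (187,98) and (376,98). Next I lower it and release.

>>> jog_arm(
  motion=[
    [[0,0,0.25,0,0,0,1],[0,0,0.5,0,0,0,1],[0,0,0.62,0,0,0,1],[0,0,0.69,0,0,0,1],[0,0,0.69,0,0,0,1]],
  ],
)

```text
time_s: 5.5
tool_pos: [0.4504, 0.3223, 0.05]
tool_rot: [-180.0, 0.0, -172.0]
force: [-1.2, -0.9, -1.5]
grip_width: 0.0398
grasp_force: 25.0
```

>>> jog_arm(
  motion=[
    [[0,0,0,0,0,0,0.3],[0,0,0,0,0,0,0.3],[0,0,0,0,0,0,0.3],[0,0,0,0,0,0,0.3],[0,0,0,0,0,0,0.3]],
  ],
)

```text
time_s: 6.0
tool_pos: [0.4498, 0.3232, 0.0503]
tool_rot: [180.0, 0.0, -171.9]
force: [-0.5, 0.9, -0.2]
grip_width: 0.0602
grasp_force: 0.0
```

>>> jog_arm(
  motion=[
    [[0,0,-0.3,0,0,0,0.3],[0,0,-0.8,0,0,0,0.3],[0,0,-1,0,0,0,0.3]],
  ],
)

```text
time_s: 6.3
tool_pos: [0.4515, 0.3243, 0.1545]
tool_rot: [179.8, 0.3, -171.9]
force: [1.2, -0.2, 1.0]
grip_width: 0.0608
grasp_force: 0.0
```

>>> jog_arm(
  motion=[
    [[0.3,0,-0.3,0,0,0,0.3],[0.0,0,-0.7,0,0,0,0.3],[-0.8,0,-0.7,0,0,0,0.3],[-0.8,0,-0.7,0,0,0,0.3],[-0.8,0,-0.7,0,0,0,0.3]],
  ],
)

```text
time_s: 6.8
tool_pos: [0.5325, 0.3332, 0.2196]
tool_rot: [-179.9, 0.1, -172.1]
force: [0.0, -0.3, 0.9]
grip_width: 0.0608
grasp_force: 0.0
```

Run:
```python
from h import *
for i in (0,1): grab('wrist',f'w3{i}'); 
grab('scene','s3'); o=env.get_obs(); print(o['tool_pos'],o['tool_rot'],o['time_s'])
for t in('w30','w31'):
    W,p=cloud(t); print(np.load(f'pics/{t}.npz')['tp'])
    for k,(a,b) in {'base':(.023,.036),'rail':(.038,.05)}.items():
        m=(W[...,2]>a)&(W[...,2]<b)&(np.hypot(W[...,0]-.451,W[...,1]-.322)<.14); P=(W[m][:,:2]*1000).astype(np.float32); print(k,len(P),cv2.minAreaRect(P),np.median(W[m][:,2]))
```

```text
[0.52787952 0.33442858 0.2195265 ] [-1.79989114e+02 -9.37749150e-02 -1.71870430e+02] 6.95
[0.53250129 0.33317224 0.21960878]
base 15375 ((460.0408020019531, 324.0139465332031), (172.73216247558594, 150.46437072753906), 7.836467742919922) 0.0293145620297951
rail 9075 ((458.60833740234375, 324.3096008300781), (161.14132690429688, 40.056575775146484), 7.966176986694336) 0.04328060824645957
[0.53007515 0.33360617 0.21934518]
base 15576 ((459.13629150390625, 323.91424560546875), (174.95945739746094, 150.52005004882812), 7.958992958068848) 0.029320171125151118
rail 9213 ((457.06060791015625, 324.1099853515625), (163.9330596923828, 40.05287551879883), 7.952369689941406) 0.04330742521549308
```

View pics/w31.png

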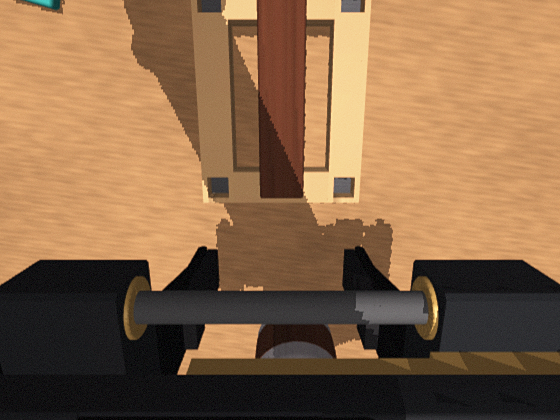

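The rail lies on the base, but the base's far end is cropped at the image top. I shift 40 mm, settle and re-measure.

>>> jog_arm(
  motion=[
    [[0.4,0,0,0,0,0,0.42],[0.4,0,0,0,0,0,0.42],[0.4,0,0,0,0,0,0.42],[0.4,0,0,0,0,0,0.42],[0.4,0,0,0,0,0,0.42]],
  ],
)

```text
time_s: 7.45
tool_pos: [0.4898, 0.3287, 0.2206]
tool_rot: [180.0, 0.1, -171.9]
force: [0.0, 0.2, -0.1]
grip_width: 0.0507
grasp_force: 0.0
```

>>> jog_arm(
  motion=[
    [[0,0,0,0,0,0,0.42],[0,0,0,0,0,0,0.42],[0,0,0,0,0,0,0.42]],
  ],
)

```text
time_s: 7.75
tool_pos: [0.4896, 0.3286, 0.22]
tool_rot: [-180.0, 0.0, -171.9]
force: [0.1, -0.7, 0.1]
grip_width: 0.0506
grasp_force: 0.0
```

```bash
cat >> h.py <<'E'
def near(t,c,r,a,b):
    W,p=cloud(t); m=(W[...,2]>a)&(W[...,2]<b)&(np.hypot(W[...,0]-c[0],W[...,1]-c[1])<r); P=(W[m][:,:2]*1000).astype(np.float32)
    print(t,len(P),cv2.minAreaRect(P),np.median(W[m][:,2]))
E
python3 - <<'E'
from h import *
for i in (0,1):
    t=f'w4{i}'; grab('wrist',t); z=np.load(f'pics/{t}.npz'); print(z['tp'],z['tr'])
    near(t,(.451,.322),.14,.023,.036); near(t,(.451,.322),.14,.038,.05)
E
```

```text
[0.48955453 0.32864855 0.21999141] [-1.79995570e+02  2.41797353e-03 -1.71912239e+02]
w40 16130 ((451.8731994628906, 322.6912841796875), (189.82000732421875, 150.7621307373047), 7.961854934692383) 0.029302326169546422
w40 8926 ((451.8831481933594, 323.3468017578125), (174.92193603515625, 40.101966857910156), 7.974113941192627) 0.0432754389526481
[0.48948025 0.32863803 0.21998163] [-1.79994791e+02 -1.14595715e-03 -1.71906537e+02]
w41 16171 ((452.04248046875, 322.9103698730469), (190.32212829589844, 150.7577667236328), 7.950501918792725) 0.02930816447934992
w41 8931 ((451.7148742675781, 323.3006896972656), (174.5765380859375, 40.0792236328125), 7.975511074066162) 0.043270737887474486
```

>>> jog_arm(
  motion=[
    [[-0.51,-0.68,-0.2,0,0,0.0775,0.42],[-0.51,-0.68,-0.5,0,0,0.0775,0.42],[-0.51,-0.68,-0.5,0,0,0.0775,0.42]],
  ],
)

```text
time_s: 8.15
tool_pos: [0.5552, 0.2633, 0.2749]
tool_rot: [179.9, 0.5, 173.6]
force: [0.3, -0.2, 0.9]
grip_width: 0.0508
grasp_force: 0.0
```

>>> jog_arm(
  motion=[
    [[0.015,-0.49,0,0,0,0,0.42],[0.03,-0.981,0,0,0,0,0.42]],
  ],
)

```text
time_s: 8.35
tool_pos: [0.5361, 0.1717, 0.2697]
tool_rot: [-180.0, -0.0, 174.4]
force: [0.6, -1.8, 0.4]
grip_width: 0.0503
grasp_force: 0.0
```

>>> jog_arm(
  motion=[
    [[0.015,-0.49,0,0,0,0,0.42],[0.03,-0.981,0,0,0,0,0.42]],
  ],
)

```text
time_s: 8.55
tool_pos: [0.5228, 0.0727, 0.2699]
tool_rot: [180.0, 0.0, 174.2]
force: [0.7, 0.2, 0.1]
grip_width: 0.0499
grasp_force: 0.0
```

>>> jog_arm(
  motion=[
    [[0.015,-0.49,0,0,0,0,0.42],[0.03,-0.981,0,0,0,0,0.42]],
  ],
)

```text
time_s: 8.75
tool_pos: [0.5098, -0.0246, 0.2701]
tool_rot: [180.0, 0.0, 174.2]
force: [1.1, -1.1, 0.8]
grip_width: 0.0503
grasp_force: 0.0
```

>>> jog_arm(
  motion=[
    [[0.015,-0.49,0,0,0,0,0.42],[0.03,-0.981,0,0,0,0,0.42]],
  ],
)

```text
time_s: 8.95
tool_pos: [0.497, -0.1219, 0.2702]
tool_rot: [179.9, 0.1, 174.2]
force: [1.3, 0.6, -0.7]
grip_width: 0.0505
grasp_force: 0.0
```

>>> jog_arm(
  motion=[
    [[0.015,-0.49,0,0,0,0,0.42],[0.03,-0.981,0,0,0,0,0.42]],
  ],
)

```text
time_s: 9.15
tool_pos: [0.4841, -0.2191, 0.2702]
tool_rot: [180.0, 0.1, 174.2]
force: [1.4, 0.5, -0.2]
grip_width: 0.0501
grasp_force: 0.0
```

>>> jog_arm(
  motion=[
    [[0.015,-0.4,0,0,0,0,0.42],[0.03,-0.8,0,0,0,0,0.42],[0.03,-0.981,0,0,0,0,0.42],[0.03,-0.981,0,0,0,0,0.42],[0.03,-0.981,0,0,0,0,0.42]],
  ],
)

```text
time_s: 9.65
tool_pos: [0.4718, -0.3142, 0.2697]
tool_rot: [179.9, -0.0, 174.2]
force: [0.5, 1.5, 0.5]
grip_width: 0.0504
grasp_force: 0.0
```

>>> jog_arm(
  motion=[
    [[0,0,0,0,0,0,0.42],[0,0,0,0,0,0,0.42],[0,0,0,0,0,0,0.42],[0,0,0,0,0,0,0.42]],
  ],
)

```text
time_s: 10.05
tool_pos: [0.4719, -0.3144, 0.2701]
tool_rot: [180.0, 0.0, 174.2]
force: [-0.4, -0.9, -0.1]
grip_width: 0.0502
grasp_force: 0.0
```

Run:
```python
from h import *
for i in (0,1):
    t=f'w5{i}'; grab('wrist',t); z=np.load(f'pics/{t}.npz'); print(z['tp'],z['tr'])
    near(t,(.433,-.311),.14,.055,.072)
print(env.get_obs()['qpos'])
```

```text
[ 0.47186952 -0.3144356   0.2701033 ] [1.79979412e+02 1.59033918e-02 1.74231162e+02]
w50 17218 ((433.4896240234375, -310.9083557128906), (150.36143493652344, 189.70713806152344), 84.28981018066406) 0.06325675479265733
[ 0.4718037  -0.31463354  0.27014218] [1.79983417e+02 2.08516103e-02 1.74208065e+02]
w51 17202 ((433.4187316894531, -310.9761047363281), (150.87152099609375, 189.55104064941406), 84.22191619873047) 0.06328336233409704
[ -8.27192093   8.6210615   44.05083396  93.74705929  -6.09324006
  80.08286078 120.69862606]
```

View pics/w51.png

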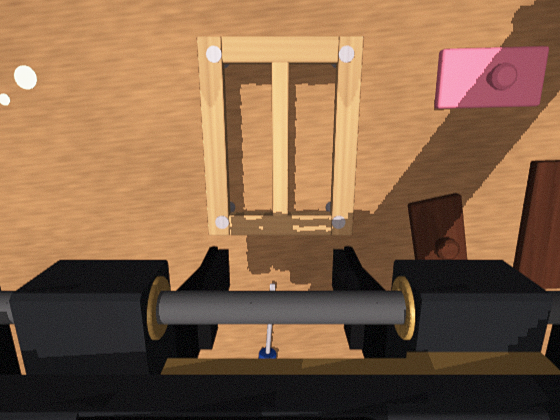

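The wrist view shows the frame's carrying bar at column 280, vertical in the image. The pose is solid at (0.4335, -0.311), yaw -5.75°.

>>> jog_arm(
  motion=[
    [[0.385,0,0.3,0,0,0,0.42],[0.385,0,0.7,0,0,0,0.42],[0.385,0,0.9,0,0,0,0.42],[0.385,0,0.9,0,0,0,0.42],[0.385,0,0.9,0,0,0,0.42]],
  ],
)

```text
time_s: 10.65
tool_pos: [0.4335, -0.3114, 0.1807]
tool_rot: [-180.0, 0.0, 174.2]
force: [0.3, -0.8, 0.1]
grip_width: 0.0506
grasp_force: 0.0
```

>>> jog_arm(
  motion=[
    [[0,0,0.2,0,0,0,0.42],[0,0,0.5,0,0,0,0.42],[0,0,0.8,0,0,0,0.42],[0,0,0.8,0,0,0,0.42]],
  ],
)

```text
time_s: 11.05
tool_pos: [0.4322, -0.3102, 0.0983]
tool_rot: [179.9, -0.3, 174.2]
force: [-1.1, -0.2, 0.3]
grip_width: 0.0508
grasp_force: 0.0
```

>>> jog_arm(
  motion=[
    [[0,0,0.2,0,0,0,0.42],[0,0,0.4,0,0,0,0.42],[0,0,0.44,0,0,0,0.42],[0,0,0.44,0,0,0,0.42],[0,0,0.44,0,0,0,0.42]],
  ],
)

```text
time_s: 11.55
tool_pos: [0.4345, -0.312, 0.0579]
tool_rot: [-179.9, 0.1, 174.2]
force: [0.6, 0.4, 0.3]
grip_width: 0.0507
grasp_force: 0.0
```

>>> jog_arm(
  motion=[
    [[0,0,0,0,0,0,1],[0,0,0,0,0,0,1],[0,0,0,0,0,0,1],[0,0,0,0,0,0,1],[0,0,0,0,0,0,1]],
  ],
  grip_force=45,
)

```text
time_s: 12.05
tool_pos: [0.4333, -0.3112, 0.0561]
tool_rot: [180.0, 0.0, 174.2]
force: [0.2, 0.2, 0.8]
grip_width: 0.0182
grasp_force: 0.0
```

>>> jog_arm(
  motion=[
    [[0,0,0,0,0,0,1],[0,0,0,0,0,0,1],[0,0,0,0,0,0,1],[0,0,0,0,0,0,1]],
  ],
)

```text
time_s: 12.45
tool_pos: [0.4332, -0.3112, 0.0561]
tool_rot: [180.0, -0.0, 174.2]
force: [-0.4, 0.3, 1.1]
grip_width: 0.0156
grasp_force: 45.0
```

>>> jog_arm(
  motion=[
    [[0,0,-0.15,0,0,0,1],[0,0,-0.4,0,0,0,1],[0,0,-0.8,0,0,0,1]],
  ],
)

```text
time_s: 12.75
tool_pos: [0.4313, -0.3101, 0.1353]
tool_rot: [179.9, -0.3, 174.1]
force: [1.7, 0.0, -2.1]
grip_width: 0.0153
grasp_force: 45.0
```

>>> jog_arm(
  motion=[
    [[0,0,-0.4,0,0,0,1],[0,0,-0.7,0,0,0,1],[0,0,-0.8,0,0,0,1]],
  ],
)

```text
time_s: 13.05
tool_pos: [0.4343, -0.3125, 0.2198]
tool_rot: [-179.9, 0.3, 174.1]
force: [-0.1, -0.3, -2.7]
grip_width: 0.0156
grasp_force: 45.0
```

>>> jog_arm(
  motion=[
    [[-0.03,0.15,0,0,0,0,1],[-0.09,0.45,0,0,0,0,1],[-0.163,0.798,0,0,0,0,1]],
  ],
)

```text
time_s: 13.35
tool_pos: [0.4564, -0.2335, 0.2151]
tool_rot: [-180.0, -0.1, 174.0]
force: [1.4, -0.8, -3.9]
grip_width: 0.0159
grasp_force: 45.0
```

>>> jog_arm(
  motion=[
    [[-0.08,0.4,0,0,0,0,1],[-0.163,0.798,0,0,0,0,1]],
  ],
)

```text
time_s: 13.55
tool_pos: [0.4812, -0.1543, 0.2149]
tool_rot: [180.0, -0.1, 174.1]
force: [0.3, 0.3, -3.1]
grip_width: 0.0154
grasp_force: 45.0
```

>>> jog_arm(
  motion=[
    [[-0.08,0.4,0,0,0,0,1],[-0.163,0.798,0,0,0,0,1]],
  ],
)

```text
time_s: 13.75
tool_pos: [0.5055, -0.0764, 0.2149]
tool_rot: [-180.0, -0.1, 174.1]
force: [0.7, -0.0, -2.6]
grip_width: 0.0155
grasp_force: 45.0
```

>>> jog_arm(
  motion=[
    [[-0.08,0.4,0,0,0,0,1],[-0.163,0.798,0,0,0,0,1]],
  ],
)

```text
time_s: 13.95
tool_pos: [0.5299, 0.0012, 0.2148]
tool_rot: [-180.0, -0.1, 174.1]
force: [-0.2, -0.3, -2.9]
grip_width: 0.0156
grasp_force: 45.0
```

>>> jog_arm(
  motion=[
    [[0.1,0.25,0,0,0,-0.025,1],[0.18,0.5,0,0,0,-0.055,1],[0.255,0.728,0,0,0,-0.0762,1]],
  ],
)

```text
time_s: 14.25
tool_pos: [0.5112, 0.0757, 0.2149]
tool_rot: [-180.0, -0.1, -171.9]
force: [0.2, 0.1, -3.2]
grip_width: 0.0154
grasp_force: 45.0
```

>>> jog_arm(
  motion=[
    [[0.04,0.4,0,0,0,0,1],[0.084,0.846,0,0,0,0,1]],
  ],
)

```text
time_s: 14.45
tool_pos: [0.4921, 0.157, 0.2156]
tool_rot: [-180.0, -0.0, -172.3]
force: [0.9, 1.2, -3.1]
grip_width: 0.0157
grasp_force: 45.0
```

>>> jog_arm(
  motion=[
    [[0.04,0.4,0,0,0,0,1],[0.084,0.846,0,0,0,0,1]],
  ],
)

```text
time_s: 14.65
tool_pos: [0.4719, 0.2404, 0.2156]
tool_rot: [-180.0, -0.0, -172.2]
force: [1.3, 0.1, -3.3]
grip_width: 0.0156
grasp_force: 45.0
```

>>> jog_arm(
  motion=[
    [[0.04,0.35,0,0,0,0,1],[0.07,0.65,0,0,0,0,1],[0.08,0.8,0,0,0,0,1],[0.084,0.846,0,0,0,0,1],[0.084,0.846,0,0,0,0,1]],
  ],
)

```text
time_s: 15.15
tool_pos: [0.4532, 0.3216, 0.2157]
tool_rot: [-179.9, -0.0, -172.1]
force: [-0.3, 0.3, -2.5]
grip_width: 0.0152
grasp_force: 45.0
```

>>> jog_arm(
  motion=[
    [[0,0,0.2,0,0,0,1],[0,0,0.4,0,0,0,1],[0,0,0.6,0,0,0,1],[0,0,0.6,0,0,0,1],[0,0,0.6,0,0,0,1]],
  ],
)

```text
time_s: 15.65
tool_pos: [0.4538, 0.3209, 0.1564]
tool_rot: [-180.0, -0.0, -172.3]
force: [0.3, -0.2, -2.3]
grip_width: 0.0158
grasp_force: 45.0
```

Run:
```python
from h import *
for i in (0,1):
    t=f'w6{i}'; grab('wrist',t); z=np.load(f'pics/{t}.npz'); print(z['tp'],z['tr'])
    tz=z['tp'][2]
    near(t,z['tp'],.14,tz+.003,tz+.013)
grab('side','d6'); grab('scene','s6'); print(env.get_obs()['qpos'],env.get_obs()['force'])
```

```text
[0.45375596 0.32092716 0.15637384] [-1.79952975e+02 -9.21596576e-04 -1.72271582e+02]
w60 52083 ((425.0614013671875, 317.6490173339844), (132.87728881835938, 150.9674835205078), 7.772057056427002) 0.1635062733180848
[0.45408911 0.32172356 0.15718274] [ 1.79979099e+02  8.00003991e-02 -1.72242050e+02]
w61 52038 ((425.205810546875, 318.32769775390625), (132.45570373535156, 150.42214965820312), 7.922243595123291) 0.16421826180299268
[-48.24674508   9.98938102  11.19959528 102.95217166  -2.09870513
  67.11630002  61.44139828] [ 0.88369976 -0.34139974 -3.26742844]
```

View pics/w61.png

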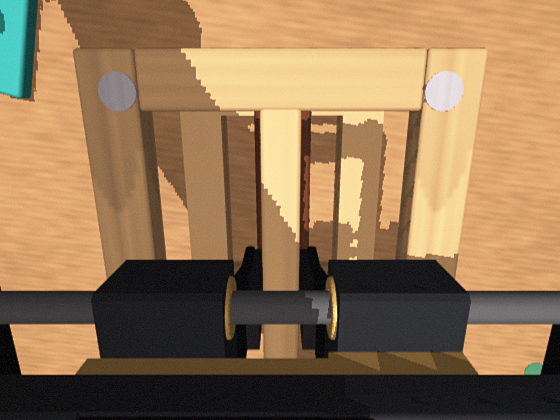

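The frame is held level, with post tops at (117,91) and (444,91). It sits about 2 mm off the base axis, so I correct and descend to just above the sockets.

>>> jog_arm(
  motion=[
    [[0.018,0.013,0.2,0,0,0,1],[0.018,0.013,0.4,0,0,0,1],[0.018,0.013,0.6,0,0,0,1],[0.018,0.013,0.62,0,0,0,1],[0.018,0.013,0.62,0,0,0,1]],
  ],
)

```text
time_s: 16.35
tool_pos: [0.4511, 0.3238, 0.0945]
tool_rot: [-180.0, 0.0, -172.1]
force: [-0.2, 1.0, -2.7]
grip_width: 0.0155
grasp_force: 45.0
```

>>> jog_arm(
  motion=[
    [[0,0,0,0,0,0,1],[0,0,0,0,0,0,1],[0,0,0,0,0,0,1],[0,0,0,0,0,0,1],[0,0,0,0,0,0,1]],
  ],
)

```text
time_s: 16.85
tool_pos: [0.4511, 0.3238, 0.0944]
tool_rot: [180.0, 0.0, -172.1]
force: [0.6, 0.0, -3.6]
grip_width: 0.0154
grasp_force: 45.0
```

Run:
```python
from h import *
for i in (0,1):
    t=f'w7{i}'; grab('wrist',t); z=np.load(f'pics/{t}.npz'); print(z['tp'],z['tr'])
    near(t,z['tp'],.14,z['tp'][2]+.003,z['tp'][2]+.013)
grab('scene','s7'); grab('side','d7')
a=cv2.imread('pics/s7.png')[80:190,290:430]; b=cv2.imread('pics/d7.png')[120:230,90:230]
cv2.imwrite('pics/c7.png',cv2.resize(np.hstack([a,b]),None,fx=2.8,fy=2.8,interpolation=cv2.INTER_CUBIC))
```

```text
[0.45107406 0.32379145 0.09435635] [ 1.79982554e+02  2.25990641e-02 -1.72126706e+02]
w70 52160 ((422.14239501953125, 320.340087890625), (132.31651306152344, 150.97361755371094), 7.830038547515869) 0.1014570769502032
[0.45102954 0.32373673 0.09423734] [ 1.79989632e+02  1.40143330e-02 -1.72129266e+02]
w71 52168 ((422.28436279296875, 320.03466796875), (132.72068786621094, 150.76084899902344), 7.830107688903809) 0.10134591483233614
```

View pics/c7.png

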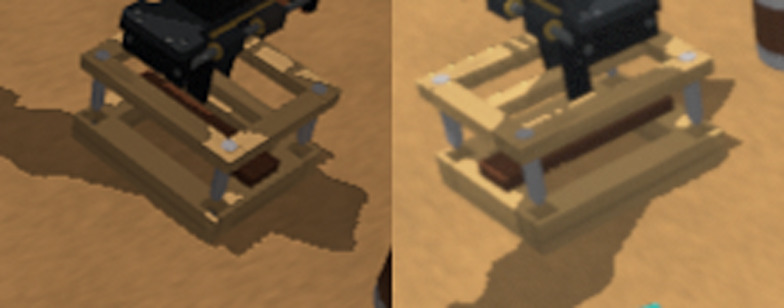

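Posts stand just above their sockets in both views. I apply the 1 mm correction and insert.

>>> jog_arm(
  motion=[
    [[-0.011,-0.015,0,0,0,0,1],[-0.011,-0.015,0.04,0,0,0,1],[-0.011,-0.015,0.08,0,0,0,1],[-0.011,-0.015,0.12,0,0,0,1],[-0.011,-0.015,0.12,0,0,0,1]],
  ],
)

```text
time_s: 17.55
tool_pos: [0.4517, 0.322, 0.0811]
tool_rot: [-179.9, -0.1, -172.1]
force: [-0.8, -0.2, -3.0]
grip_width: 0.0154
grasp_force: 45.0
```

>>> jog_arm(
  motion=[
    [[0,0,0.03,0,0,0,1],[0,0,0.06,0,0,0,1],[0,0,0.09,0,0,0,1],[0,0,0.12,0,0,0,1],[0,0,0.12,0,0,0,1]],
  ],
)

```text
time_s: 18.05
tool_pos: [0.4519, 0.3221, 0.0695]
tool_rot: [-180.0, -0.0, -172.1]
force: [0.9, 0.5, -3.7]
grip_width: 0.0158
grasp_force: 45.0
```

>>> jog_arm(
  motion=[
    [[0,0,0.015,0,0,0,1],[0,0,0.03,0,0,0,1],[0,0,0.035,0,0,0,1],[0,0,0.035,0,0,0,1],[0,0,0.035,0,0,0,1]],
  ],
)

```text
time_s: 18.55
tool_pos: [0.4523, 0.3224, 0.0666]
tool_rot: [180.0, 0.0, -172.1]
force: [-0.1, -1.3, -2.8]
grip_width: 0.0154
grasp_force: 45.0
```

>>> jog_arm(
  motion=[
    [[0,0,0,0,0,0,0.42],[0,0,0,0,0,0,0.42],[0,0,0,0,0,0,0.42],[0,0,0,0,0,0,0.42],[0,0,0,0,0,0,0.42]],
  ],
  grip_force=25,
)

```text
time_s: 19.05
tool_pos: [0.4524, 0.3225, 0.0668]
tool_rot: [180.0, 0.0, -172.1]
force: [0.3, 0.3, 0.7]
grip_width: 0.0465
grasp_force: 0.0
```

>>> jog_arm(
  motion=[
    [[0,0,-0.2,0,0,0,0.42],[0,0,-0.5,0,0,0,0.42],[0,0,-0.9,0,0,0,0.42]],
  ],
)

```text
time_s: 19.35
tool_pos: [0.4511, 0.3215, 0.1559]
tool_rot: [-179.9, -0.2, -172.1]
force: [0.4, 0.4, 0.1]
grip_width: 0.0499
grasp_force: 0.0
```

>>> jog_arm(
  motion=[
    [[-0.2,0,-0.3,0,0,0,0],[-0.385,0,-0.7,0,0,0,0],[-0.385,0,-0.9,0,0,0,0],[-0.385,0,-0.9,0,0,0,0],[-0.385,0,-0.9,0,0,0,0]],
  ],
)

```text
time_s: 19.85
tool_pos: [0.4902, 0.3276, 0.2463]
tool_rot: [180.0, -0.0, -172.1]
force: [0.2, -0.4, -0.6]
grip_width: 0.0821
grasp_force: 0.0
```

>>> jog_arm(
  motion=[
    [[0,0,0,0,0,0,0],[0,0,0,0,0,0,0],[0,0,0,0,0,0,0]],
  ],
)

```text
time_s: 20.15
tool_pos: [0.4898, 0.3274, 0.2455]
tool_rot: [-179.9, -0.1, -172.1]
force: [0.9, -0.2, 1.2]
grip_width: 0.0864
grasp_force: 0.0
```

Run:
```python
from h import *
for i in (0,1):
    t=f'w8{i}'; grab('wrist',t); z=np.load(f'pics/{t}.npz'); print(z['tp'],z['tr'])
    near(t,(.452,.323),.14,.065,.085)
    near(t,(.452,.323),.1,.038,.05)
```

```text
[0.48981048 0.32742133 0.24547844] [-1.79949779e+02 -9.01407357e-02 -1.72112635e+02]
w80 20954 ((452.47821044921875, 322.7564392089844), (189.8253173828125, 150.32713317871094), 7.879562854766846) 0.0732743427050025
w80 3819 ((454.6796569824219, 322.96905517578125), (154.1409912109375, 111.10527038574219), 7.791520595550537) 0.04328066407698994
[0.48994965 0.32745471 0.2457102 ] [-1.79958151e+02 -7.06665467e-02 -1.72116813e+02]
w81 20856 ((452.21929931640625, 322.680419921875), (188.827392578125, 150.61277770996094), 7.836840629577637) 0.07322533117339483
w81 3798 ((454.16082763671875, 323.20562744140625), (153.7860565185547, 110.92700958251953), 7.7942633628845215) 0.043246225805677496
```

View pics/w81.png

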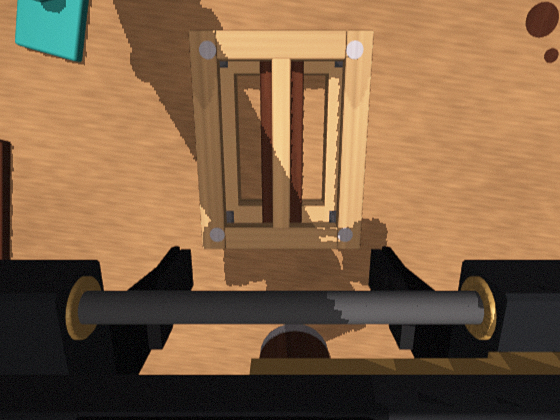

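The frame is home: top at 73.3 mm, centre within 0.5 mm of the base. Next is the shelf board, which I fit from w1 where it appeared at (118,165), since the tool was nearly settled.

Run:
```python
from h import *
print(blob('w1',(118,165),.009,.02)); print(env.get_obs()['tool_pos'],env.get_obs()['tool_rot'])
```

```text
(array([570.1,  -0.8]), array([159.9,  62.7]), -4.5, 11687, 0.0135)
[0.49008521 0.32752145 0.24594851] [-1.79972164e+02 -4.96567421e-02 -1.72120380e+02]
```

>>> jog_arm(
  motion=[
    [[-0.04,-0.4,0,0,0,0.04,0],[-0.088,-0.82,0,0,0,0.0677,0]],
  ],
)

```text
time_s: 20.45
tool_pos: [0.5098, 0.2483, 0.2461]
tool_rot: [-180.0, -0.0, 175.7]
force: [0.7, -0.7, 0.1]
grip_width: 0.0869
grasp_force: 0.0
```

>>> jog_arm(
  motion=[
    [[-0.13,-0.4,0,0,0,0,0],[-0.261,-0.809,0,0,0,0,0]],
  ],
)

```text
time_s: 20.65
tool_pos: [0.5304, 0.1636, 0.2465]
tool_rot: [180.0, 0.0, 175.7]
force: [0.6, -0.8, -0.3]
grip_width: 0.0867
grasp_force: 0.0
```

>>> jog_arm(
  motion=[
    [[-0.13,-0.4,0.2,0,0,0,0],[-0.261,-0.809,0.4,0,0,0,0]],
  ],
)

```text
time_s: 20.85
tool_pos: [0.5509, 0.081, 0.2068]
tool_rot: [179.9, 0.1, 175.7]
force: [0.3, 0.3, -0.4]
grip_width: 0.0869
grasp_force: 0.0
```

>>> jog_arm(
  motion=[
    [[-0.12,-0.36,0.2,0,0,0,0],[-0.22,-0.7,0.4,0,0,0,0],[-0.261,-0.809,0.4,0,0,0,0],[-0.261,-0.809,0.4,0,0,0,0],[-0.261,-0.809,0.4,0,0,0,0]],
  ],
)

```text
time_s: 21.35
tool_pos: [0.5706, 0.0014, 0.1672]
tool_rot: [179.9, 0.1, 175.8]
force: [-0.5, 0.0, 0.2]
grip_width: 0.0869
grasp_force: 0.0
```

>>> jog_arm(
  motion=[
    [[0,0,0.3,0,0,0,0],[0,0,0.6,0,0,0,0],[0,0,0.7,0,0,0,0],[0,0,0.7,0,0,0,0],[0,0,0.7,0,0,0,0]],
  ],
)

```text
time_s: 21.85
tool_pos: [0.5711, 0.0008, 0.0979]
tool_rot: [180.0, 0.1, 175.8]
force: [1.0, 0.0, -0.2]
grip_width: 0.087
grasp_force: 0.0
```

Run:
```python
from h import *
grab('wrist','w9'); z=np.load('pics/w9.npz'); print(z['tp'],z['tr']); near('w9',(.57,0),.1,.009,.02)
```

```text
[0.57113633 0.00075647 0.09794411] [1.79960315e+02 1.09424048e-01 1.75768570e+02]
w9 18202 ((557.0130004882812, -0.044185638427734375), (62.20909881591797, 133.67076110839844), 85.69820404052734) 0.01327574855244791
```

>>> jog_arm(
  motion=[
    [[0,-0.017,0.3,0,0,0,0],[0,-0.017,0.6,0,0,0,0],[0,-0.017,0.75,0,0,0,0],[0,-0.017,0.79,0,0,0,0],[0,-0.017,0.79,0,0,0,0]],
  ],
)

```text
time_s: 22.4
tool_pos: [0.5706, -0.0019, 0.0182]
tool_rot: [180.0, 0.0, 175.7]
force: [0.1, 0.2, 0.1]
grip_width: 0.0872
grasp_force: 0.0
```

>>> jog_arm(
  motion=[
    [[0,0,0,0,0,0,1],[0,0,0,0,0,0,1],[0,0,0,0,0,0,1],[0,0,0,0,0,0,1],[0,0,0,0,0,0,1]],
  ],
)

```text
time_s: 22.9
tool_pos: [0.5704, -0.0019, 0.0181]
tool_rot: [180.0, 0.0, 175.7]
force: [-0.8, 0.2, 2.6]
grip_width: 0.0616
grasp_force: 25.0
```

>>> jog_arm(
  motion=[
    [[0,0,0,0,0,0,1],[0,0,0,0,0,0,1],[0,0,0,0,0,0,1]],
  ],
)

```text
time_s: 23.2
tool_pos: [0.5704, -0.0019, 0.0181]
tool_rot: [180.0, 0.0, 175.7]
force: [-0.5, 0.6, 5.4]
grip_width: 0.0617
grasp_force: 25.0
```

>>> jog_arm(
  motion=[
    [[0,0,-0.2,0,0,0,1],[0,0,-0.5,0,0,0,1],[0,0,-0.9,0,0,0,1]],
  ],
)

```text
time_s: 23.5
tool_pos: [0.5679, -0.0021, 0.1061]
tool_rot: [-179.9, -0.3, 175.7]
force: [1.2, 0.1, -0.8]
grip_width: 0.0615
grasp_force: 25.0
```

>>> jog_arm(
  motion=[
    [[0,0,-0.4,0,0,0,1],[0,0,-0.8,0,0,0,1],[0,0,-0.9,0,0,0,1]],
  ],
)

```text
time_s: 23.8
tool_pos: [0.5723, -0.0022, 0.202]
tool_rot: [179.9, 0.4, 175.7]
force: [0.5, -0.1, -2.0]
grip_width: 0.0619
grasp_force: 25.0
```

>>> jog_arm(
  motion=[
    [[0.06,0.16,0,0,0,0,1],[0.16,0.44,0,0,0,0,1],[0.31,0.804,0,0,0,0,1]],
  ],
)

```text
time_s: 24.1
tool_pos: [0.5447, 0.0793, 0.1962]
tool_rot: [-179.9, -0.1, 175.5]
force: [1.2, 0.2, -1.0]
grip_width: 0.0614
grasp_force: 25.0
```

>>> jog_arm(
  motion=[
    [[0.155,0.402,0,0,0,0,1],[0.31,0.804,0,0,0,0,1]],
  ],
)

```text
time_s: 24.3
tool_pos: [0.519, 0.164, 0.1961]
tool_rot: [-179.9, -0.1, 175.6]
force: [0.1, 0.3, -1.2]
grip_width: 0.0617
grasp_force: 25.0
```

>>> jog_arm(
  motion=[
    [[0.146,0.34,0,0,0,-0.03,1],[0.292,0.68,0,0,0,-0.0677,1]],
  ],
)

```text
time_s: 24.5
tool_pos: [0.4948, 0.2343, 0.196]
tool_rot: [-180.0, -0.1, -171.8]
force: [1.0, -0.0, -0.8]
grip_width: 0.0617
grasp_force: 25.0
```

>>> jog_arm(
  motion=[
    [[0.12,0.35,0,0,0,0,1],[0.22,0.7,0,0,0,0,1],[0.3,0.9,0,0,0,0,1],[0.315,0.949,0,0,0,0,1],[0.315,0.949,0,0,0,0,1]],
  ],
)

```text
time_s: 25.0
tool_pos: [0.4516, 0.3225, 0.1964]
tool_rot: [-179.9, -0.1, -172.1]
force: [0.2, -2.1, -1.7]
grip_width: 0.0618
grasp_force: 25.0
```

>>> jog_arm(
  motion=[
    [[0,0,0.2,0,0,0,1],[0,0,0.5,0,0,0,1],[0,0,0.7,0,0,0,1],[0,0,0.7,0,0,0,1],[0,0,0.7,0,0,0,1]],
  ],
)

```text
time_s: 25.5
tool_pos: [0.4531, 0.3211, 0.1277]
tool_rot: [-179.9, -0.0, -172.3]
force: [-0.1, 0.1, -0.7]
grip_width: 0.0615
grasp_force: 25.0
```

>>> jog_arm(
  motion=[
    [[0,0,0,0,0,0,1],[0,0,0,0,0,0,1],[0,0,0,0,0,0,1]],
  ],
)

```text
time_s: 25.8
tool_pos: [0.4527, 0.323, 0.1286]
tool_rot: [179.9, 0.1, -172.1]
force: [-0.1, -0.7, -1.3]
grip_width: 0.0617
grasp_force: 25.0
```

>>> jog_arm(
  motion=[
    [[0,0,0.12,0,0,0,1],[0,0,0.24,0,0,0,1],[0,0,0.32,0,0,0,1],[0,0,0.36,0,0,0,1],[0,0,0.36,0,0,0,1]],
  ],
)

```text
time_s: 26.3
tool_pos: [0.4514, 0.3222, 0.092]
tool_rot: [-179.9, -0.1, -172.1]
force: [-3.7, -3.3, 7.8]
grip_width: 0.0616
grasp_force: 25.0
```

>>> jog_arm(
  motion=[
    [[0,0,0,0,0,0,1],[0,0,0,0,0,0,1],[0,0,0,0,0,0,1]],
  ],
)

```text
time_s: 26.6
tool_pos: [0.4514, 0.3222, 0.092]
tool_rot: [-180.0, -0.1, -172.1]
force: [-3.5, -2.7, 7.3]
grip_width: 0.0618
grasp_force: 25.0
```

Contact is light at 7 N, so I release and retreat for a look.

>>> jog_arm(
  motion=[
    [[0,0,0,0,0,0,0.15],[0,0,0,0,0,0,0.15],[0,0,0,0,0,0,0.15],[0,0,0,0,0,0,0.15],[0,0,0,0,0,0,0.15]],
  ],
)

```text
time_s: 27.1
tool_pos: [0.4521, 0.3227, 0.0914]
tool_rot: [-180.0, -0.0, -172.1]
force: [-0.5, 0.4, 0.3]
grip_width: 0.0734
grasp_force: 0.0
```

>>> jog_arm(
  motion=[
    [[0,0,-0.2,0,0,0,0.15],[0,0,-0.5,0,0,0,0.15],[0,0,-0.9,0,0,0,0.15]],
  ],
)

```text
time_s: 27.4
tool_pos: [0.451, 0.3219, 0.1808]
tool_rot: [-179.9, -0.2, -172.1]
force: [0.6, -0.5, 0.4]
grip_width: 0.0739
grasp_force: 0.0
```

>>> jog_arm(
  motion=[
    [[-0.2,0,-0.3,0,0,0,0],[-0.385,0,-0.7,0,0,0,0],[-0.385,0,-0.8,0,0,0,0],[-0.385,0,-0.8,0,0,0,0],[-0.385,0,-0.8,0,0,0,0]],
  ],
)

```text
time_s: 27.9
tool_pos: [0.4892, 0.3278, 0.2601]
tool_rot: [-180.0, -0.1, -172.1]
force: [-0.2, 0.7, -0.0]
grip_width: 0.087
grasp_force: 0.0
```

>>> jog_arm(
  motion=[
    [[0,0,0,0,0,0,0],[0,0,0,0,0,0,0],[0,0,0,0,0,0,0]],
  ],
)

```text
time_s: 28.2
tool_pos: [0.4896, 0.3278, 0.2606]
tool_rot: [-180.0, -0.1, -172.1]
force: [-0.7, 0.1, -0.6]
grip_width: 0.0867
grasp_force: 0.0
```

Run:
```python
from h import *
t='wa'; grab('wrist',t); z=np.load(f'pics/{t}.npz'); print(z['tp'],z['tr'])
near(t,(.452,.323),.14,.065,.080); near(t,(.452,.323),.14,.082,.095)
```

```text
[0.48963237 0.32778984 0.26057277] [-1.79954027e+02 -8.37698989e-02 -1.72112185e+02]
wa 14550 ((452.4086608886719, 322.806640625), (189.09490966796875, 150.62237548828125), 7.912885665893555) 0.07329742325167043
wa 12853 ((450.9443359375, 322.4346008300781), (158.6825408935547, 62.16170883178711), 7.8123626708984375) 0.08730536312332554
```

View pics/wa.png

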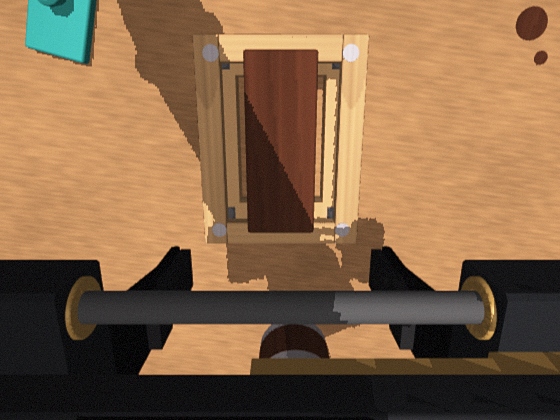

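The shelf board lies flat and centred on the frame, at (281,140). Now the drawer front.

>>> jog_arm(
  motion=[
    [[-0.03,-0.467,0,0,0,0.0044,0],[-0.059,-0.934,0,0,0,0.0044,0]],
  ],
)

```text
time_s: 28.45
tool_pos: [0.5084, 0.2366, 0.261]
tool_rot: [-180.0, -0.0, -172.7]
force: [1.2, 0.5, 1.0]
grip_width: 0.0868
grasp_force: 0.0
```

>>> jog_arm(
  motion=[
    [[-0.03,-0.467,0,0,0,0,0],[-0.059,-0.934,0,0,0,0,0]],
  ],
)

```text
time_s: 28.65
tool_pos: [0.5263, 0.1425, 0.2615]
tool_rot: [180.0, 0.0, -172.9]
force: [0.8, 0.3, 0.6]
grip_width: 0.087
grasp_force: 0.0
```

>>> jog_arm(
  motion=[
    [[-0.03,-0.467,0,0,0,0,0],[-0.059,-0.934,0,0,0,0,0]],
  ],
)

```text
time_s: 28.85
tool_pos: [0.5436, 0.0505, 0.2616]
tool_rot: [180.0, 0.0, -172.9]
force: [0.5, 0.7, 0.3]
grip_width: 0.087
grasp_force: 0.0
```

>>> jog_arm(
  motion=[
    [[-0.03,-0.45,0.15,0,0,0,0],[-0.059,-0.9,0.3,0,0,0,0],[-0.059,-0.934,0.4,0,0,0,0]],
  ],
)

```text
time_s: 29.15
tool_pos: [0.5606, -0.0478, 0.2209]
tool_rot: [-179.8, -0.0, -173.5]
force: [-0.2, 0.4, -0.3]
grip_width: 0.0871
grasp_force: 0.0
```

>>> jog_arm(
  motion=[
    [[-0.03,-0.42,0.15,0,0,0,0],[-0.05,-0.8,0.3,0,0,0,0],[-0.059,-0.934,0.5,0,0,0,0],[-0.059,-0.934,0.5,0,0,0,0],[-0.059,-0.934,0.5,0,0,0,0]],
  ],
)

```text
time_s: 29.65
tool_pos: [0.5782, -0.1304, 0.1713]
tool_rot: [179.9, -0.1, -172.9]
force: [0.4, 0.5, 0.7]
grip_width: 0.0869
grasp_force: 0.0
```

>>> jog_arm(
  motion=[
    [[0,0,0,0,0,0,0],[0,0,0,0,0,0,0],[0,0,0,0,0,0,0]],
  ],
)

```text
time_s: 29.95
tool_pos: [0.5789, -0.1304, 0.1725]
tool_rot: [180.0, 0.1, -172.8]
force: [0.3, 0.2, 1.0]
grip_width: 0.0871
grasp_force: 0.0
```

Run:
```python
from h import *
t='wb'; grab('wrist',t); z=np.load(f'pics/{t}.npz'); print(z['tp'],z['tr'])
near(t,(.576,-.132),.08,.009,.02); near(t,(.576,-.132),.05,.032,.045)
```

```text
[ 0.57891585 -0.13043151  0.17245937] [ 1.79983158e+02  9.13778718e-02 -1.72816040e+02]
wb 7621 ((575.118896484375, -131.92337036132812), (109.11943817138672, 60.143863677978516), 7.168779373168945) 0.013258695385057417
wb 745 ((575.191650390625, -131.6893768310547), (25.051218032836914, 24.505334854125977), 6.700375080108643) 0.03656614944084874
```

View pics/wb.png

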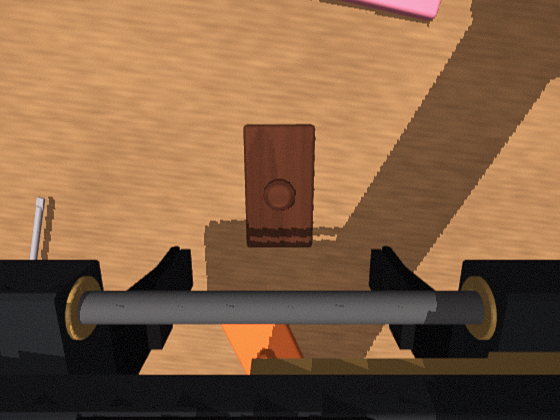

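The dark drawer front is at (279,185) with the knob at (279,194). I make a small correction, then descend and grip.

>>> jog_arm(
  motion=[
    [[0.039,-0.009,0.3,0,0,0,0],[0.039,-0.009,0.7,0,0,0,0],[0.039,-0.009,0.9,0,0,0,0],[0.039,-0.009,0.9,0,0,0,0]],
  ],
)

```text
time_s: 30.4
tool_pos: [0.5722, -0.1319, 0.0786]
tool_rot: [179.9, -0.3, -172.9]
force: [-0.7, -0.1, 0.5]
grip_width: 0.0871
grasp_force: 0.0
```

>>> jog_arm(
  motion=[
    [[0,0,0.3,0,0,0,0],[0,0,0.5,0,0,0,0],[0,0,0.6,0,0,0,0],[0,0,0.635,0,0,0,0],[0,0,0.635,0,0,0,0]],
  ],
)

```text
time_s: 30.9
tool_pos: [0.5753, -0.133, 0.019]
tool_rot: [-180.0, 0.1, -172.9]
force: [-1.2, -1.3, 0.2]
grip_width: 0.0873
grasp_force: 0.0
```

>>> jog_arm(
  motion=[
    [[0,0,0,0,0,0,1],[0,0,0,0,0,0,1],[0,0,0,0,0,0,1],[0,0,0,0,0,0,1],[0,0,0,0,0,0,1]],
  ],
)

```text
time_s: 31.4
tool_pos: [0.5748, -0.1329, 0.0184]
tool_rot: [180.0, 0.0, -172.9]
force: [-1.6, 0.1, 1.9]
grip_width: 0.0598
grasp_force: 25.0
```

>>> jog_arm(
  motion=[
    [[0,0,0,0,0,0,1],[0,0,0,0,0,0,1],[0,0,0,0,0,0,1]],
  ],
)

```text
time_s: 31.7
tool_pos: [0.5748, -0.1329, 0.0184]
tool_rot: [180.0, 0.0, -172.9]
force: [-0.7, 1.2, 4.0]
grip_width: 0.0599
grasp_force: 25.0
```

>>> jog_arm(
  motion=[
    [[0,0,-0.2,0,0,0,1],[0,0,-0.5,0,0,0,1],[0,0,-0.95,0,0,0,1]],
  ],
)

```text
time_s: 32.0
tool_pos: [0.5722, -0.1324, 0.1111]
tool_rot: [180.0, -0.4, -172.9]
force: [0.9, 0.6, -0.0]
grip_width: 0.0598
grasp_force: 25.0
```

>>> jog_arm(
  motion=[
    [[0,0,-0.4,0,0,0,1],[0,0,-0.8,0,0,0,1],[0,0,-0.95,0,0,0,1]],
  ],
)

```text
time_s: 32.3
tool_pos: [0.5763, -0.1337, 0.212]
tool_rot: [-179.9, 0.3, -172.9]
force: [1.3, 0.3, -0.6]
grip_width: 0.0595
grasp_force: 25.0
```

>>> jog_arm(
  motion=[
    [[0.03,0.2,0,0,0,0,1],[0.075,0.53,0,0,0,0,1],[0.133,0.934,0,0,0,0,1]],
  ],
)

```text
time_s: 32.6
tool_pos: [0.549, -0.0426, 0.2068]
tool_rot: [-179.9, -0.1, -173.1]
force: [0.2, 0.4, -0.8]
grip_width: 0.0601
grasp_force: 25.0
```

>>> jog_arm(
  motion=[
    [[0.066,0.467,0,0,0,0,1],[0.133,0.934,0,0,0,0,1]],
  ],
)

```text
time_s: 32.8
tool_pos: [0.5239, 0.0504, 0.2067]
tool_rot: [-180.0, -0.1, -173.0]
force: [1.0, 0.2, -0.6]
grip_width: 0.0597
grasp_force: 25.0
```

>>> jog_arm(
  motion=[
    [[0.066,0.467,0,0,0,0,1],[0.133,0.934,0,0,0,0,1]],
  ],
)

```text
time_s: 33.0
tool_pos: [0.4991, 0.1417, 0.2068]
tool_rot: [-180.0, -0.1, -172.9]
force: [0.6, -0.2, -1.9]
grip_width: 0.0596
grasp_force: 25.0
```

>>> jog_arm(
  motion=[
    [[0.066,0.467,0,0,0,0,1],[0.133,0.934,0,0,0,0,1]],
  ],
)

```text
time_s: 33.2
tool_pos: [0.4744, 0.2327, 0.2067]
tool_rot: [-180.0, -0.1, -172.9]
force: [1.5, 1.3, -1.2]
grip_width: 0.0599
grasp_force: 25.0
```

>>> jog_arm(
  motion=[
    [[0.06,0.38,0,0,0,-0.002,1],[0.1,0.7,0,0,0,-0.004,1],[0.125,0.88,0,0,0,-0.004,1],[0.133,0.934,0,0,0,-0.004,1],[0.133,0.934,0,0,0,-0.004,1]],
  ],
)

```text
time_s: 33.7
tool_pos: [0.4511, 0.3215, 0.2073]
tool_rot: [-179.9, -0.0, -172.2]
force: [-0.1, -0.9, -0.7]
grip_width: 0.0594
grasp_force: 25.0
```

>>> jog_arm(
  motion=[
    [[0,0,0.2,0,0,0,1],[0,0,0.45,0,0,0,1],[0,0,0.6,0,0,0,1],[0,0,0.6,0,0,0,1],[0,0,0.6,0,0,0,1]],
  ],
)

```text
time_s: 34.2
tool_pos: [0.4517, 0.3214, 0.1485]
tool_rot: [-180.0, 0.0, -172.3]
force: [-0.4, 0.1, -0.4]
grip_width: 0.0595
grasp_force: 25.0
```

>>> jog_arm(
  motion=[
    [[0,0,0,0,0,0,1],[0,0,0,0,0,0,1],[0,0,0,0,0,0,1]],
  ],
)

```text
time_s: 34.5
tool_pos: [0.4514, 0.3226, 0.1489]
tool_rot: [180.0, 0.1, -172.2]
force: [-0.3, 0.6, -1.5]
grip_width: 0.0599
grasp_force: 25.0
```

Lower by 0.042 m to TCP z 0.107.

>>> jog_arm(
  motion=[
    [[0,0,0.14,0,0,0,1],[0,0,0.28,0,0,0,1],[0,0,0.37,0,0,0,1],[0,0,0.415,0,0,0,1],[0,0,0.415,0,0,0,1]],
  ],
)

```text
time_s: 35.0
tool_pos: [0.4507, 0.322, 0.1063]
tool_rot: [-180.0, -0.1, -172.2]
force: [-1.4, -0.6, 2.0]
grip_width: 0.0597
grasp_force: 25.0
```

>>> jog_arm(
  motion=[
    [[0,0,0,0,0,0,1],[0,0,0,0,0,0,1]],
  ],
)

```text
time_s: 35.2
tool_pos: [0.4509, 0.3222, 0.1063]
tool_rot: [-180.0, -0.0, -172.2]
force: [-0.7, -0.1, 0.4]
grip_width: 0.0596
grasp_force: 25.0
```

>>> jog_arm(
  motion=[
    [[0,0,0,0,0,0,0.1],[0,0,0,0,0,0,0.1],[0,0,0,0,0,0,0.1],[0,0,0,0,0,0,0.1],[0,0,0,0,0,0,0.1]],
  ],
)

```text
time_s: 35.7
tool_pos: [0.4511, 0.3223, 0.1066]
tool_rot: [180.0, 0.0, -172.2]
force: [0.2, -0.3, -0.3]
grip_width: 0.0779
grasp_force: 0.0
```

>>> jog_arm(
  motion=[
    [[0,0,-0.2,0,0,0,0.1],[0,0,-0.5,0,0,0,0.1],[0,0,-0.9,0,0,0,0.1]],
  ],
)

```text
time_s: 36.0
tool_pos: [0.45, 0.3215, 0.1959]
tool_rot: [-179.9, -0.2, -172.2]
force: [-0.4, 0.3, 0.1]
grip_width: 0.078
grasp_force: 0.0
```

>>> jog_arm(
  motion=[
    [[-0.2,0,-0.3,0,0,0,0],[-0.385,0,-0.7,0,0,0,0],[-0.385,0,-0.8,0,0,0,0],[-0.385,0,-0.8,0,0,0,0],[-0.385,0,-0.8,0,0,0,0]],
  ],
)

```text
time_s: 36.5
tool_pos: [0.4882, 0.3274, 0.2751]
tool_rot: [-180.0, -0.1, -172.2]
force: [0.4, 0.6, -1.2]
grip_width: 0.0868
grasp_force: 0.0
```

>>> jog_arm(
  motion=[
    [[0,0,0,0,0,0,0],[0,0,0,0,0,0,0],[0,0,0,0,0,0,0]],
  ],
)

```text
time_s: 36.8
tool_pos: [0.4886, 0.3274, 0.2755]
tool_rot: [-180.0, -0.1, -172.2]
force: [0.6, 0.4, 0.1]
grip_width: 0.0872
grasp_force: 0.0
```

Run:
```python
from h import *
t='wc'; grab('wrist',t); z=np.load(f'pics/{t}.npz'); print(z['tp'],z['tr'])
near(t,(.452,.323),.14,.065,.080); near(t,(.452,.323),.14,.082,.095); near(t,(.452,.323),.14,.097,.108); near(t,(.452,.323),.14,.12,.135)
```

```text
[0.48855837 0.32738395 0.27554996] [-1.79954593e+02 -8.35886217e-02 -1.72178416e+02]
wc 13444 ((452.5345458984375, 322.69036865234375), (189.83377075195312, 150.28851318359375), 7.801665306091309) 0.07325282963754648
wc 3400 ((451.2175598144531, 322.4080505371094), (158.9352264404297, 62.05870819091797), 7.779598236083984) 0.08721709332782632
wc 7645 ((451.5511474609375, 322.6476745605469), (109.45511627197266, 60.116695404052734), 7.862913608551025) 0.10119135579486765
wc 736 ((451.5032043457031, 323.00714111328125), (24.968616485595703, 24.95530128479004), 7.151554584503174) 0.12458725854362873
```

View pics/wc.png

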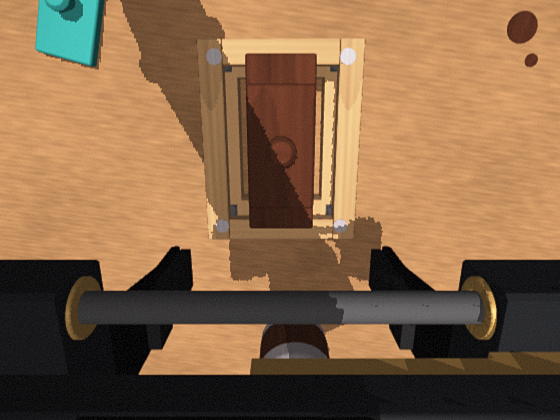

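The full stack is centred, with the knob up at (281,152), and everything agrees within about 1.5 mm. I'm handing in.

```bash
python3 -c "
from cell import env
print(env.sign_off())"
```

```text
the job is handed in; nothing more can be done
None
```

The rail, stacking frame, shelf board and drawer front are racked in that order, centred within about 1.5 mm by the wrist camera, with the knob up and everything released; I handed the job in at about 37 s and it returned no verdict.

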